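# Start the graver sharpener in reverse

### The arm

A 6-joint arm with a two-finger parallel gripper is mounted at the origin on the work surface. World frame = base frame: x ahead of the robot, y to its left, z up, the work surface at z = 0. Lengths are in m, angles in rad, forces in N, time in s.
With the tool pointing down it reaches from about 0.225 to 0.875 m from the base axis. Payload 3.4 kg.
Tool frame: the origin (TCP) lies midway between the tips of the shut fingers; the grasp point (between the pads) lies 19 mm behind it; z points along the fingers, y is the line along which they close (so a half turn about z gives the same grasp; the last joint's range is limited). The gripper opens to 85 mm and grips with 20 to 120 N. Pads are 22 mm wide; open, the fingers measure 114 mm over their backs; the gripper's body (76 mm by 85 mm) begins 54 mm behind the grasp point. The pads swing forward as they close: fully open they stand 13 mm farther back than shut.
Start: joints at [-1.36, 0.276, 1.505, -0, 1.361, -0.121], TCP at [0.187, -0.544, 0.231] pointing down, gripper open.
Joint ranges: [-2.89, 2.89], [-0.75, 2.08], [0.22, 2.7], [-1.18, 4.32], [0.11, 2.71], [-2.7, 2.7]. Speed limits (rad/s): [2.57, 2.57, 3.14, 3.14, 3.14, 3.14].

### API

Orientations are given as a 3x3 rotation matrix whose columns are the frame's x, y, z axes.
In Python, from plant import env, imaging, job_done gives the robot as it stands. The module is installed in compiled form; this text tells all that it offers.
- The arm moves only by the tool servo_tool, never from a script. Its arguments are lists of equal length, an entry for each row: "linear": the shift along the tool's x, y, z normalised to -1 to 1, where 1 is 25 cm, a list of three; "spin": the turn about the tool's z normalised to -1 to 1, where 1 is pi rad; "hand": the gripper's target within -1 to 1 (fully open at 1, half-way at 0, shut at -1). In form: {"linear": [[x, y, z], ...], "spin": [spin, ...], "hand": [hand, ...]}. A call has 1 to 20 rows; each row shifts and turns the commanded pose from where the row before left it, along the tool's axes as they then stand; what a row does not reach is not made up. A row lasts 1/8 s, in which the tool goes at most 62.5 mm and 10.7 degrees, less where a joint would pass 70% of its speed; a pose out of reach is approached as far as the arm can. A call with a number of a shift or a turn outside -1 to 1 is refused whole. A call with a gripper value outside its range is refused whole. The fingers move at their own pace and stop on an object; "newtons" is the grip in N (left out, the last holds). Time passes only in rows, so rows that do not move let the fingers close. It gives the time, the measured TCP pose, the force, the opening and the grip force at its end, in the units of the state.
- env.observe(): the state, without advancing time (a new reading comes with each control period).
- imaging.capture(name): name is "scene" or "top"; returns the picture (400x640x3 uint8, red, green, blue); there is no depth.
- imaging.calibration(name): a dict with "K" (3x3 intrinsics, pixels), "k1" (the pictures are not rectified: a ray, as slopes to the right and down, at radius r is drawn at 1 + k1 r^2 times it, then the intrinsics apply), "world_to_cam" (4x4, takes a point from world to camera coordinates). Camera axes: x right, y down, z forward; pixel columns grow to the right and rows downward; lengths in m; the calibration is good to about 2 mm. A picture is of the moment at which its call begins. calibration takes no time and is no camera call.
- job_done(): hands the job in; it is judged then, once.
The state is a dict: "clock": time; "qpos": joint angles; "joint_vel": joint speeds; "joint_efforts": joint torques, N m; "tcp_pos": TCP position; "tool_rot": TCP orientation; "wrist_force": force on the tool from outside, world axes, zero at the start; "wrist_torque": the same for the moment, N m; "finger_gap": finger opening in m; "gripper_force": force on a finger pad.
Only numpy, scipy, OpenCV 4.12 (cv2) and the standard library are available. Lean on these libraries where they do the work, as an engineer would, in place of code of your own. Each camera call takes 0.05 s, during which the arm holds its last target. There are 200 camera calls.

### The job

Start the graver sharpener turning in reverse: first press down the far end of its orange mains rocker to switch it on, then push down the right-hand end of the black direction rocker so that it tips fully over to reverse, and last, press the green start button all the way in and let it come back out. Leave the red stop button and the speed knob as they are, and do not pick up or shift the tin, fixture, graver or loupe on and around the machine.

Things in the scene. Friction and masses are not known exactly. Their poses are not given: they have to be found in the camera images.
- sharpener: Fixed green-grey bench machine, 330 mm deep, 340 wide, 83 high to its deck, with a 152 mm grinding lap on top. Origin on the bench under the middle of its base; x points from the console (the edge facing the robot) to the machine's back, y to its left, z up. On the deck: a steel rest table left of the lap and a curved steel splash guard behind it, the tallest part, 123 mm.
- console: Light grey panel along the machine's front edge, 96 mm up the slope, rising 20 degrees away from the robot. Origin mid-panel; z square out of it, x up the slope, y left. Controls in one row, left to right as the robot sees them: orange mains rocker, black direction rocker, black speed knob, red stop button, green start button, each 64 to 66 mm from the next.
- mains_on_end (a point): Point on the top face of the raised far (uphill) end of the orange mains rocker, leftmost control, 14 mm from its pivot. The rocker is 44 mm long up the slope and 28 wide; the tip of its raised end stands 13 mm above the panel, the bezel round it 3 mm. Pressed towards the panel, this point sinks about 4.3 mm until its half lies parallel to the panel: on.
- reverse_end (a point): Point on the top face of the raised right-hand end (next to the speed knob) of the black direction rocker, second from the left, below two printed curved arrows, 14 mm from its pivot. Same build and travel as the mains rocker, but its 44 mm length lies across the slope. Pressed towards the panel until its half lies parallel to the panel: reverse.
- mains_rocker (a joint): Orange mains rocker angle: 0 = off (far end raised), 0.314 rad = fully on (far end down). It has a shallow V top and pivots at its middle, 6.5 mm above the panel; fingertips pressed on the raised half, clear of the pivot line, take it fully home. About 3.5 N at 14 mm from the pivot moves it; it stays where it is left.
- direction_rocker (a joint): Black direction rocker angle: 0 = forward (right end raised, as at the start), 0.314 rad = fully reverse (right end down). Same pivot height and stiffness as the mains rocker; it stays where it is left.
- start_top (a point): Centre of the top of the round green start button, the rightmost control: 27 mm in diameter, its top 13 mm above the panel and 7 mm above its 35 mm dark metal collar. z points square out of the sloping console, x up the slope, y left along the row.
- start_button (a joint): Green start button travel: 0 = out, 0.005 m = fully in. It is pressed square into the panel against a spring, 1.5 N to begin and 5 N fully in, and springs back when released.
- stop_top (a point): Centre of the top of the red stop button, same build as the start button, 64 mm to the left of it. Leave alone.
- stop_button (a joint): Red stop button travel: 0 = out, 0.005 m = fully in. Leave it out.
- knob_pointer (a point): Tip of the white pointer line on top of the black speed knob in the middle of the console (36 mm in diameter, 19 mm high), 15 mm from the knob's axis. The knob is set anywhere at the start and turns with light friction. Leave it as set.
- paste_tin: Loose round brass tin of paste, 42 mm in diameter, 22 mm high, standing on the deck behind the console, near its left or right end. Origin at the centre of its underside.
- fixture: Loose sharpening fixture of steel and brass, 55 x 36 mm, 66 mm high, standing on the bench beside the machine, on either side. Origin at the centre of the underside of its base.
- graver: Loose graver lying on the bench beside the machine, on either side: wooden mushroom handle and steel shank, 116 mm long, 27 mm thick at most. x runs from handle to tip; origin at bench level, about mid-length.
- loupe: Loose folding loupe lying on the deck behind the console, near its left or right end, 52 x 34 mm, 15 mm high. Origin under the centre of its round lens barrel.
Things that resemble listed ones, but are neither listed nor needed, are in the scene too. Of the things shaped like the graver, the wooden one is meant.

How it is judged:
On the way, in this order (a step that is already met when the one before it is completed fails the run):
1. the mains rocker is switched on (value of joint mains_rocker above 0.23 rad), for 0.1 s.
2. the direction rocker is tipped to reverse (value of joint each of direction_rocker, mains_rocker above 0.23 rad), for 0.1 s.
3. the start button is pressed in, with mains on and reverse set (all of step 2 and value of joint start_button above 0.0035 m), for 0.05 s.
At the end, for the whole second after the job is handed in: The mains rocker is on and the direction rocker in reverse (each past 0.23 of 0.314 rad), the start and stop buttons are out (within 1 mm), the speed knob's pointer is within 6 mm of where it was set, and the tin, fixture, graver and loupe are at rest within 12 mm of where they were (all of step 2 and value of joint each of start_button, stop_button below 0.001 m and distance of knob_pointer from where it was at the start of the episode below 0.006 m and distance of each of paste_tin, fixture, graver, loupe from where it was at the start of the episode below 0.012 m and linear speed of each of paste_tin, fixture, graver, loupe below 0.02 m/s); the robot touches nothing.
It fails at once if the direction rocker is tipped while the mains is off (value of joint direction_rocker above 0.157 rad and value of joint mains_rocker below 0.157 rad).
It fails at once if the start button is pressed before the mains is on and reverse is set (value of joint start_button above 0.0025 m and value of joint any of mains_rocker, direction_rocker below 0.2 rad).
It fails at once if the stop button is pressed (value of joint stop_button above 0.0025 m).
It fails at once if the speed knob is turned (its pointer moves more than 6 mm) (distance of knob_pointer from where it was at the start of the episode above 0.006 m).
It fails at once if the tin, fixture, graver or loupe is lifted, tipped or shifted by more than 12 mm (distance of any of paste_tin, fixture, graver, loupe from where it was at the start of the episode above 0.012 m).
It also fails if it takes over 48 s, if anything falls off the work surface, if the arm or the gripper's body presses on something with over 40 N, if the wrist force passes 120 N, or if a joint passes its speed limit or range.

## Working session

There is one attempt and no reset: what is moved stays moved. The work goes in short steps, Python scripts to look and compute and a tool call to move; the robot and the scene stay as the last step left them, time stands still between calls to the robot, and variables do not carry over. Pictures are saved under pics/ and viewed, at most 10 in all, crops included, and the job is handed in when it is done.

Besides the shell and the picture viewer there is one more tool, called after "Call:" as name(argument=value, ...), one argument or row to a line, values as JSON. servo_tool: Moves the arm, as the interface text tells. Scaled input: -1 to 1 covers 25 cm each way for a shift and pi rad each way for a turn. Its arguments: {"type":"object","properties":{"linear":{"type":"array","items":{"type":"array","items":{"type":"number"}}},"spin":{"type":"array","items":{"type":"number"}},"hand":{"type":"array","items":{"type":"number"}},"newtons":{"type":"number"}},"required":["linear","spin","hand"]}

```bash
mkdir -p pics; python3 - <<'E'
from plant import env, imaging
import cv2
for n in("scene","top"):
    im=imaging.capture(n); cv2.imwrite(f"pics/{n}0.png",im[:,:,::-1]); c=imaging.calibration(n); print(n,c)
s=env.observe(); print(s["clock"],s["tcp_pos"],s["tool_rot"],s["wrist_force"])
E
```

```text
scene {'K': array([[373.954083  ,   0.        , 319.6777323 ],
       [  0.        , 373.954083  , 201.53184825],
       [  0.        ,   0.        ,   1.        ]]), 'k1': -0.02064661637052435, 'world_to_cam': array([[ 3.39847129e-01,  9.40480610e-01,  3.89950928e-04,
        -1.44196725e-01],
       [ 7.96304518e-01, -2.87527752e-01, -5.32190667e-01,
        -3.69170898e-01],
       [-5.00402881e-01,  1.81173990e-01, -8.46624440e-01,
         1.31599503e+00],
       [ 0.00000000e+00,  0.00000000e+00,  0.00000000e+00,
         1.00000000e+00]])}
top {'K': array([[401.57937041,   0.        , 319.01057684],
       [  0.        , 401.57937041, 191.90003463],
       [  0.        ,   0.        ,   1.        ]]), 'k1': -0.009392003576316595, 'world_to_cam': array([[ 0.02893248, -0.99956235, -0.00616585, -0.03677184],
       [-0.99735642, -0.0284562 , -0.06686122,  0.513338  ],
       [ 0.0666565 ,  0.00808401, -0.99774323,  0.92873436],
       [ 0.        ,  0.        ,  0.        ,  1.        ]])}
0.1 [ 0.18722004 -0.5431787   0.23053768] [[ 9.45461548e-01  3.25733561e-01 -3.28068454e-04]
 [ 3.25733662e-01 -9.45460250e-01  1.58002648e-03]
 [ 2.04491969e-04 -1.60071722e-03 -9.99998698e-01]] [0.33730753 0.24952307 0.11936444]
```

View pics/scene0.png

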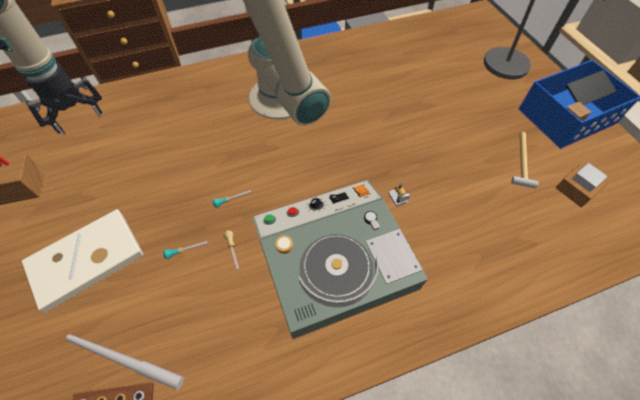

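View pics/top0.png

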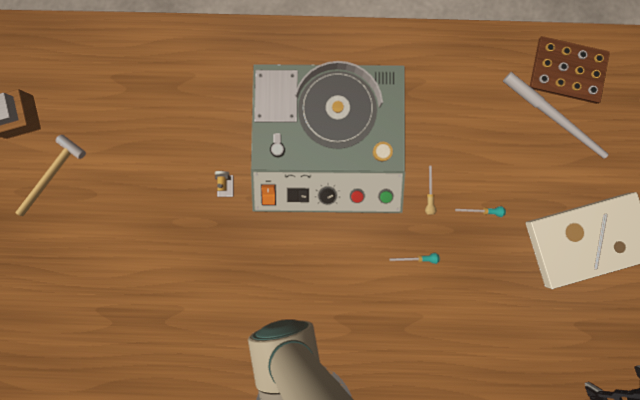

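The scene view looks from behind the machine: start is at (270,218), stop at (293,211), knob at (316,203), direction at (340,197) and mains at (361,190). In the top view, mains is at (268,194), direction (298,195), knob (327,195), stop (357,196) and start (386,197).

Lookalikes:
- **Start vs stop:** green (386,197) and red (357,196). I take the green one.
- **Mains vs the black rocker:** (268,194) and (298,195). I take orange for mains.
- **Direction rocker vs the black knob:** (298,195) and (327,195). I take the rectangular one, below the arrows.

Next I measure the positions and check them in one close crop.

```bash
cat > h.py <<'E'
import numpy as np, cv2
from plant import imaging
C={n:imaging.calibration(n) for n in("scene","top")}
def ray(n,p):
    c=C[n];K=c["K"];d=np.array([(p[0]-K[0,2])/K[0,0],(p[1]-K[1,2])/K[1,1]]);u=d.copy()
    for _ in range(5): u=d/(1+c["k1"]*(u@u))
    W=c["world_to_cam"];R=W[:3,:3];v=R.T@np.r_[u,1];return -R.T@W[:3,3],v/np.linalg.norm(v)
def tri(p,q):
    a,u=ray("scene",p);b,v=ray("top",q)
    s=np.linalg.lstsq(np.c_[u,-v],b-a,rcond=None)[0];x,y=a+s[0]*u,b+s[1]*v
    return (x+y)/2,np.linalg.norm(x-y)
def onz(n,p,z):
    o,v=ray(n,p);return o+v*(z-o[2])/v[2]
def proj(n,X):
    c=C[n];x=c["world_to_cam"][:3]@np.r_[X,1];u=x[:2]/x[2];u=u*(1+c["k1"]*u@u)
    return c["K"][:2,:2]@u+c["K"][:2,2]
E
python3 - <<'E'
from h import *
im={n:cv2.imread(f"pics/{n}0.png") for n in C}
box={"top":(245,165,165,60),"scene":(250,175,130,60)}
rng={"green":((45,100,50),(80,255,255)),"red":((174,120,60),(180,255,255)),"red0":((0,150,60),(4,255,255)),"orange":((6,170,120),(18,255,255)),"black":((0,0,0),(180,255,50))}
for n in C:
    x,y,w,h=box[n];hs=cv2.cvtColor(im[n][y:y+h,x:x+w],cv2.COLOR_BGR2HSV)
    for k,(a,b) in rng.items():
        m=cv2.inRange(hs,np.array(a),np.array(b));N,L,S,G=cv2.connectedComponentsWithStats(m)
        print(n,k,[(S[i].tolist()[0]+x,S[i].tolist()[1]+y,*S[i].tolist()[2:],np.round(G[i]+[x,y],1).tolist()) for i in range(1,N) if S[i,4]>15])
a=im["top"];t=cv2.resize(a[160:220,245:411],None,fx=4.8,fy=4.8,interpolation=cv2.INTER_CUBIC)
b=cv2.resize(im["scene"][175:245,250:390],None,fx=4,fy=4,interpolation=cv2.INTER_CUBIC)
o=np.zeros((t.shape[0]+b.shape[0],800,3),np.uint8);o[:t.shape[0],:t.shape[1]]=t;o[t.shape[0]:,:b.shape[1]]=b
cv2.imwrite("pics/crop.png",o)
E
```

```text
scene green [(265, 215, 9, 7, 53, [269.0, 218.2])]
scene red []
scene red0 [(288, 208, 9, 6, 48, [292.1, 210.6])]
scene orange [(354, 185, 15, 11, 89, [361.1, 190.1])]
scene black [(330, 194, 18, 9, 82, [338.9, 197.6]), (310, 199, 11, 10, 60, [315.5, 204.2])]
top green [(380, 191, 12, 12, 105, [385.7, 196.6])]
top red []
top red0 [(351, 191, 12, 11, 105, [356.9, 196.2])]
top orange [(262, 185, 13, 20, 244, [267.9, 194.8])]
top black [(296, 189, 12, 12, 25, [303.8, 191.8]), (327, 189, 8, 13, 37, [331.0, 193.9])]
```

View pics/crop.png

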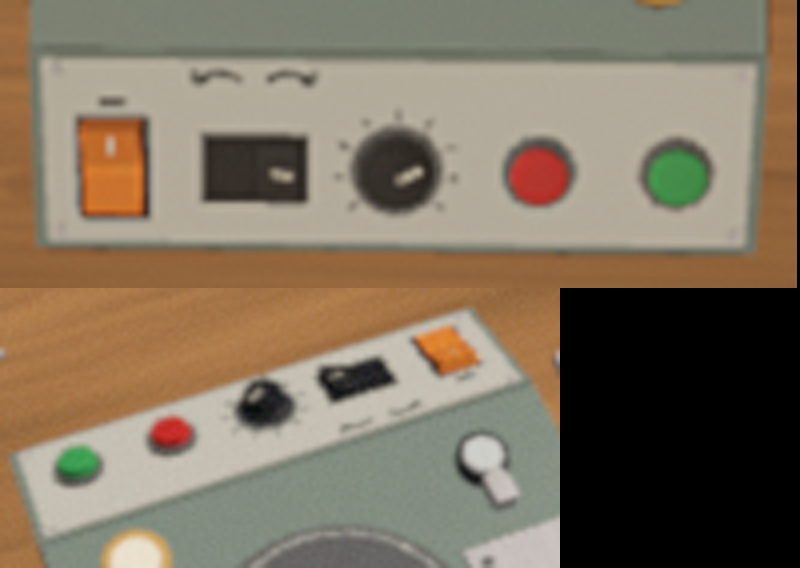

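The crop confirms the row. In crop pixels, orange mains is at (112,165), the direction rocker at (255,168) under the two arrows with its mark on the right half, knob (396,170), red (540,173) and green (677,173). Next I triangulate.

```bash
python3 - <<'E'
from h import *
P={"green":((269,218.2),(385.7,196.6)),"red":((292.3,210.6),(356.9,196.2)),"mains":((361.3,190.1),(268.3,194.7)),"dir":((339.5,197.3),(298.1,195.1))}
for k,(p,q) in P.items(): X,e=tri(p,q);print(k,X.round(4),round(e,4))
g=tri(*P["green"])[0];m=tri(*P["mains"])[0];r=tri(*P["red"])[0]
print(np.linalg.norm(g-m),np.linalg.norm(g-r))
# console corners in top view and scene
cr={"FL":((245+47/4.8,160+244/4.8),(250+472/4,175+22/4)),"BL":((245+38/4.8,160+58/4.8),(250+522/4,175+92/4)),"BR":((245+762/4.8,160+62/4.8),(250+42/4,175+248/4)),"FR":((245+750/4.8,160+247/4.8),(250+14/4,175+168/4))}
Q={}
for k,(q,p) in cr.items(): Q[k],e=tri(p,q);print(k,Q[k].round(4),round(e,4))
for a,b in("FL","BL"),("FR","BR"),("FL","FR"),("BL","BR"):print(a,b,np.linalg.norm(Q[a]-Q[b]).round(4))
E
```

```text
green [ 0.5045 -0.1698  0.0715] 0.0013
red [ 0.5036 -0.106   0.0722] 0.0014
mains [0.5018 0.0919 0.0662] 0.0027
dir [0.5031 0.0262 0.0663] 0.0045
0.26182690555891863 0.06388339823157252
FL [0.4663 0.1267 0.0474] 0.0086
BL [0.5501 0.1258 0.0789] 0.0021
BR [ 0.5569 -0.2056  0.0853] 0.0026
FR [ 0.4735 -0.208   0.0496] 0.0037
FL BL 0.0896
FR BR 0.0908
FL FR 0.3347
BL BR 0.3316
```

```bash
python3 - <<'E'
from h import *
im=cv2.imread("pics/top0.png")
print("mains col 265..271 rows BGR");
for r in range(180,210): print(r,im[r,265:272].mean(0).round().astype(int), np.round(onz("top",(268.3,r+.0),.067)[0],4))
print("dir row mean rows 191..198")
for c in range(284,313): print(c,im[190:200,c].mean().round(1),np.round(onz("top",(c,195),.067)[1],4),end=" | ")
print()
for k,q,z in("green",(385.7,196.6),.075),("red",(356.9,196.2),.075),("mains",(268.3,194.7),.067),("dir",(298.1,195.1),.067): print(k,onz("top",q,z).round(4),onz("top",q,z+.008).round(4))
E
```

```text
mains col 265..271 rows BGR
180 [121 135 143] 0.5343
181 [103 116 122] 0.532
182 [144 160 166] 0.5298
183 [144 158 163] 0.5275
184 [ 94 112 140] 0.5253
185 [ 40  82 152] 0.5231
186 [ 35  85 161] 0.5208
187 [ 40  97 178] 0.5186
188 [ 58 114 191] 0.5163
189 [ 69 121 191] 0.5141
190 [ 73 122 191] 0.5119
191 [ 67 119 190] 0.5096
192 [ 53 110 189] 0.5074
193 [ 42 104 188] 0.5052
194 [ 46 114 197] 0.5029
195 [ 48 122 208] 0.5007
196 [ 47 119 207] 0.4985
197 [ 46 115 202] 0.4962
198 [ 46 114 202] 0.494
199 [ 46 114 202] 0.4918
200 [ 46 114 202] 0.4895
201 [ 46 115 202] 0.4873
202 [ 45 115 203] 0.4851
203 [ 42 114 205] 0.4828
204 [ 43  84 158] 0.4806
205 [107 118 127] 0.4784
206 [148 162 168] 0.4762
207 [156 172 180] 0.4739
208 [156 172 181] 0.4717
209 [150 165 172] 0.4695
dir row mean rows 191..198
284 168.6 0.0555 | 285 170.7 0.0532 | 286 150.7 0.051 | 287 92.6 0.0488 | 288 46.0 0.0465 | 289 45.1 0.0443 | 290 47.6 0.0421 | 291 47.3 0.0398 | 292 48.1 0.0376 | 293 48.1 0.0354 | 294 47.6 0.0331 | 295 47.8 0.0309 | 296 47.6 0.0287 | 297 44.8 0.0265 | 298 47.1 0.0242 | 299 51.7 0.022 | 300 51.9 0.0198 | 301 62.2 0.0175 | 302 72.0 0.0153 | 303 71.9 0.0131 | 304 72.8 0.0108 | 305 69.9 0.0086 | 306 53.6 0.0064 | 307 38.7 0.0042 | 308 62.8 0.0019 | 309 141.3 -0.0003 | 310 172.0 -0.0025 | 311 169.1 -0.0048 | 312 167.5 -0.007 | 
green [ 0.5041 -0.1699  0.075 ] [ 0.5036 -0.1687  0.083 ]
red [ 0.5032 -0.1064  0.075 ] [ 0.5027 -0.1057  0.083 ]
mains [0.5014 0.0905 0.067 ] [0.5009 0.0895 0.075 ]
dir [0.5024 0.024  0.067 ] [0.5019 0.0235 0.075 ]
```

Call:
servo_tool(
  linear=[
    [0,0,0],
    [0,0,0],
    [0,0,0],
    [0,0,0],
    [0,0,0],
    [0,0,0],
    [0,0,0],
    [0,0,0],
    [0,0,0],
  ],
  spin=[-0.057,-0.057,-0.057,-0.057,-0.057,-0.057,-0.057,0,0],
  hand=[-1,-1,-1,-1,-1,-1,-1,-1,-1],
  newtons=40,
)

```text
clock: 1.23
tcp_pos: [0.1873, -0.5435, 0.2311]
tool_rot: [[-0.012, 1.0, -0.0], [1.0, 0.012, 0.0], [0.0, -0.0, -1.0]]
wrist_force: [0.1, 0.5, -0.0]
finger_gap: -0.0001
gripper_force: 0.0
```

Call:
servo_tool(
  linear=[
    [0.1575,0.0818,0],
    [0.1575,0.0818,0],
    [0.1575,0.0818,0],
    [0.1575,0.0818,0],
    [0.1575,0.0818,0],
    [0.1575,0.0818,0],
    [0.1575,0.0818,0],
    [0.1575,0.0818,0],
    [0.1575,0.0818,0],
    [0.1575,0.0818,0],
    [0.1575,0.0818,0],
    [0.1575,0.0818,0],
    [0.1575,0.0818,0],
    [0.1575,0.0818,0],
    [0.1575,0.0818,0],
    [0.1575,0.0818,0],
    [0,0,0],
    [0,0,0],
  ],
  spin=[0,0,0,0,0,0,0,0,0,0,0,0,0,0,0,0,0,0],
  hand=[-1,-1,-1,-1,-1,-1,-1,-1,-1,-1,-1,-1,-1,-1,-1,-1,-1,-1],
)

```text
clock: 3.48
tcp_pos: [0.5049, 0.0907, 0.231]
tool_rot: [[-0.014, 1.0, -0.001], [1.0, 0.014, -0.001], [-0.001, -0.001, -1.0]]
wrist_force: [0.6, -0.6, -0.4]
finger_gap: 0.0002
gripper_force: 0.0
```

Call:
servo_tool(
  linear=[
    [0,0.008,0.09],
    [0,0,0.09],
    [0,0,0.09],
    [0,0,0.09],
    [0,0,0.09],
    [0,0,0.09],
    [0,0,0],
    [0,0,0],
  ],
  spin=[0,0,0,0,0,0,0,0],
  hand=[-1,-1,-1,-1,-1,-1,-1,-1],
)

```text
clock: 4.47
tcp_pos: [0.5077, 0.0903, 0.0971]
tool_rot: [[-0.013, 1.0, 0.001], [1.0, 0.013, -0.0], [-0.0, 0.001, -1.0]]
wrist_force: [1.0, 0.5, 0.8]
finger_gap: 0.0001
gripper_force: 0.0
```

```bash
python3 - <<'E'
from h import *
from plant import env
im={n:imaging.capture(n)[:,:,::-1] for n in("scene","top")}
s=env.observe();print(s["tcp_pos"],s["wrist_force"])
a=cv2.resize(im["scene"][165:235,290:400],None,fx=5,fy=5,interpolation=cv2.INTER_CUBIC)
cv2.imwrite("pics/c2.png",a)
E
```

```text
[0.50813509 0.09065535 0.09747715] [-0.34519433 -0.45346616  1.18281759]
```

View pics/c2.png

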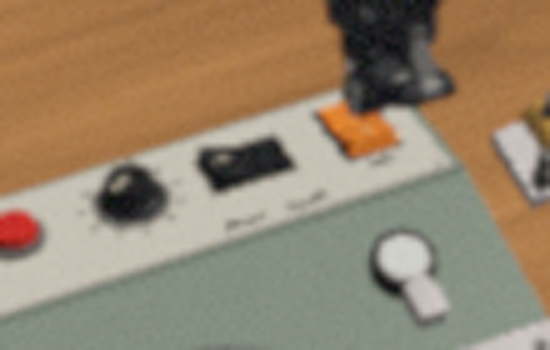

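The shut fingertips are at crop (400,90), just above the orange rocker (360,130), and nothing else is touched. Now I descend step by step, watching the force.

Call:
servo_tool(
  linear=[
    [0,0,0.02],
    [0,0,0.02],
    [0,0,0.012],
    [0,0,0],
  ],
  spin=[0,0,0,0],
  hand=[-1,-1,-1,-1],
)

```text
clock: 5.08
tcp_pos: [0.507, 0.0911, 0.0829]
tool_rot: [[-0.015, 1.0, -0.001], [1.0, 0.015, -0.0], [-0.0, -0.001, -1.0]]
wrist_force: [-0.5, 0.2, 0.3]
finger_gap: -0.0002
gripper_force: 0.0
```

Call:
servo_tool(
  linear=[
    [0,0,0.008],
    [0,0,0.006],
    [0,0,0],
  ],
  spin=[0,0,0],
  hand=[-1,-1,-1],
)

```text
clock: 5.45
tcp_pos: [0.5075, 0.091, 0.0799]
tool_rot: [[-0.014, 1.0, 0.0], [1.0, 0.014, -0.0], [-0.0, 0.0, -1.0]]
wrist_force: [-0.3, 0.5, -0.3]
finger_gap: 0.0002
gripper_force: 0.3
```

Call:
servo_tool(
  linear=[
    [0,0,0.006],
    [0,0,0.006],
    [0,0,0],
  ],
  spin=[0,0,0],
  hand=[-1,-1,-1],
)

```text
clock: 5.82
tcp_pos: [0.5075, 0.091, 0.0768]
tool_rot: [[-0.015, 1.0, 0.0], [1.0, 0.015, -0.0], [-0.0, 0.0, -1.0]]
wrist_force: [-0.4, 0.2, 1.3]
finger_gap: 0.0002
gripper_force: 0.9
```

Call:
servo_tool(
  linear=[
    [0,0,0.006],
    [0,0,0],
  ],
  spin=[0,0],
  hand=[-1,-1],
)

```text
clock: 6.08
tcp_pos: [0.5074, 0.091, 0.0752]
tool_rot: [[-0.014, 1.0, 0.0], [1.0, 0.014, -0.0], [-0.0, 0.0, -1.0]]
wrist_force: [0.6, -0.5, 1.8]
finger_gap: 0.0
gripper_force: 0.9
```

Call:
servo_tool(
  linear=[
    [0,0,0.006],
    [0,0,0],
  ],
  spin=[0,0],
  hand=[-1,-1],
)

```text
clock: 6.32
tcp_pos: [0.5078, 0.091, 0.0744]
tool_rot: [[-0.015, 1.0, 0.001], [1.0, 0.015, -0.0], [-0.0, 0.001, -1.0]]
wrist_force: [0.4, -0.6, 7.5]
finger_gap: -0.0002
gripper_force: 3.4
```

Call:
servo_tool(
  linear=[
    [0,0,0.006],
    [0,0,0],
  ],
  spin=[0,0],
  hand=[-1,-1],
)

```text
clock: 6.58
tcp_pos: [0.5079, 0.091, 0.0741]
tool_rot: [[-0.015, 1.0, 0.002], [1.0, 0.015, -0.0], [-0.0, 0.002, -1.0]]
wrist_force: [-2.1, -0.9, 16.1]
finger_gap: -0.0001
gripper_force: 7.7
```

Call:
servo_tool(
  linear=[
    [0,0,0.004],
    [0,0,0],
  ],
  spin=[0,0],
  hand=[-1,-1],
)

```text
clock: 6.82
tcp_pos: [0.508, 0.091, 0.0739]
tool_rot: [[-0.015, 1.0, 0.002], [1.0, 0.015, -0.0], [-0.0, 0.002, -1.0]]
wrist_force: [-3.9, -0.1, 22.1]
finger_gap: 0.0002
gripper_force: 10.6
```

Call:
servo_tool(
  linear=[
    [0,0,-0.03],
    [0,0,-0.06],
    [-0.1,0,-0.1],
    [-0.15,0,-0.05],
    [-0.02,-0.02,0],
    [0,0,0],
    [0,0,0],
  ],
  spin=[0,0,0,0,0,0,0],
  hand=[-1,-1,-1,-1,-1,-1,-1],
)

```text
clock: 7.7
tcp_pos: [0.5027, 0.0243, 0.1307]
tool_rot: [[-0.015, 1.0, -0.002], [1.0, 0.015, 0.001], [0.001, -0.002, -1.0]]
wrist_force: [0.2, 0.2, 0.4]
finger_gap: 0.0001
gripper_force: 0.0
```

```bash
python3 - <<'E'
from h import *
from plant import env
im={n:imaging.capture(n)[:,:,::-1] for n in("scene","top")}
s=env.observe();print(s["tcp_pos"],s["wrist_force"],s["clock"])
for r in range(183,207): print(r,im["top"][r,265:272].mean(0).round().astype(int))
a=cv2.resize(im["scene"][165:235,290:400],None,fx=5,fy=5,interpolation=cv2.INTER_CUBIC)
b=cv2.resize(im["top"][165:215,250:360],None,fx=5,fy=5,interpolation=cv2.INTER_CUBIC)
cv2.imwrite("pics/c3.png",np.vstack([a,b])[:600])
E
```

```text
[0.50296749 0.02428808 0.13080793] [-0.43942302 -0.1133217  -0.43616906] 7.8
183 [132 157 172]
184 [131 156 171]
185 [130 155 170]
186 [129 154 169]
187 [128 154 168]
188 [128 153 167]
189 [127 151 166]
190 [126 151 165]
191 [125 150 164]
192 [123 148 162]
193 [122 146 160]
194 [120 145 159]
195 [119 143 157]
196 [117 141 155]
197 [115 139 153]
198 [113 137 150]
199 [110 133 147]
200 [108 130 144]
201 [105 127 140]
202 [101 122 135]
203 [ 95 116 129]
204 [ 88 108 120]
205 [ 98 116 127]
206 [139 155 164]
```

View pics/c3.png

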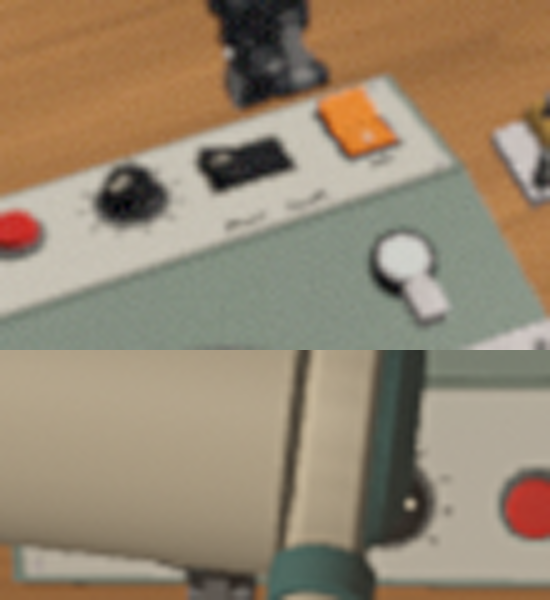

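The scene crop shows the orange rocker lying flat at its far end, with its white mark at (365,132), so the mains is on. The direction rocker is unmoved. On to its right half.

Call:
servo_tool(
  linear=[
    [-0.054,0,0.02],
    [0,0,0.08],
    [0,0,0.08],
    [0,0,0],
    [0,0,0],
  ],
  spin=[0,0,0,0,0],
  hand=[-1,-1,-1,-1,-1],
)

```text
clock: 8.43
tcp_pos: [0.5039, 0.0097, 0.0866]
tool_rot: [[-0.014, 1.0, 0.001], [1.0, 0.014, -0.0], [-0.0, 0.001, -1.0]]
wrist_force: [0.1, 1.4, 0.3]
finger_gap: 0.0002
gripper_force: 0.0
```

Call:
servo_tool(
  linear=[
    [0,0,0.008],
    [0,0,0.008],
    [0,0,0.008],
    [0,0,0],
  ],
  spin=[0,0,0,0],
  hand=[-1,-1,-1,-1],
)

```text
clock: 8.93
tcp_pos: [0.5034, 0.01, 0.0802]
tool_rot: [[-0.015, 1.0, -0.0], [1.0, 0.015, -0.0], [-0.0, -0.0, -1.0]]
wrist_force: [0.1, -0.3, -1.8]
finger_gap: 0.0003
gripper_force: 0.0
```

Call:
servo_tool(
  linear=[
    [0,0,0.008],
    [0,0,0.006],
    [0,0,0],
  ],
  spin=[0,0,0],
  hand=[-1,-1,-1],
)

```text
clock: 9.3
tcp_pos: [0.504, 0.0097, 0.077]
tool_rot: [[-0.015, 1.0, 0.001], [1.0, 0.015, -0.0], [-0.0, 0.001, -1.0]]
wrist_force: [1.3, -0.6, 1.4]
finger_gap: 0.0001
gripper_force: 0.9
```

Call:
servo_tool(
  linear=[
    [0,0,0.008],
    [0,0,0],
  ],
  spin=[0,0],
  hand=[-1,-1],
)

```text
clock: 9.55
tcp_pos: [0.5035, 0.01, 0.0747]
tool_rot: [[-0.014, 1.0, -0.0], [1.0, 0.014, 0.0], [0.0, -0.0, -1.0]]
wrist_force: [0.7, -0.8, 2.2]
finger_gap: 0.0001
gripper_force: 0.9
```

Call:
servo_tool(
  linear=[
    [0,0,0.006],
    [0,0,0],
  ],
  spin=[0,0],
  hand=[-1,-1],
)

```text
clock: 9.8
tcp_pos: [0.5033, 0.0101, 0.0731]
tool_rot: [[-0.014, 1.0, -0.0], [1.0, 0.014, 0.0], [0.0, -0.0, -1.0]]
wrist_force: [0.6, -1.1, 1.7]
finger_gap: 0.0004
gripper_force: 0.8
```

Call:
servo_tool(
  linear=[
    [0,0,0.006],
    [0,0,0],
  ],
  spin=[0,0],
  hand=[-1,-1],
)

```text
clock: 10.05
tcp_pos: [0.5037, 0.0101, 0.0723]
tool_rot: [[-0.014, 1.0, 0.0], [1.0, 0.014, 0.0], [0.0, 0.0, -1.0]]
wrist_force: [-0.6, 0.5, 5.5]
finger_gap: 0.0
gripper_force: 3.3
```

Call:
servo_tool(
  linear=[
    [0,0,0.005],
    [0,0,0],
  ],
  spin=[0,0],
  hand=[-1,-1],
)

```text
clock: 10.3
tcp_pos: [0.5038, 0.01, 0.072]
tool_rot: [[-0.015, 1.0, 0.001], [1.0, 0.015, -0.0], [-0.0, 0.001, -1.0]]
wrist_force: [-1.8, -0.5, 14.2]
finger_gap: -0.0002
gripper_force: 6.8
```

Call:
servo_tool(
  linear=[
    [0,0,0.004],
    [0,0,0],
    [0,0,-0.06],
    [0,0,-0.12],
    [0,0,-0.08],
    [-0.12,0,0],
    [-0.15,0,0],
    [-0.15,0,0],
    [-0.15,0,0],
    [-0.14,-0.01,0],
    [0,0,0],
    [0,0,0],
  ],
  spin=[0,0,0,0,0,0,0,0,0,0,0,0],
  hand=[-1,-1,-1,-1,-1,-1,-1,-1,-1,-1,-1,-1],
)

```text
clock: 11.8
tcp_pos: [0.5029, -0.1668, 0.1341]
tool_rot: [[-0.014, 1.0, -0.001], [1.0, 0.014, 0.001], [0.001, -0.001, -1.0]]
wrist_force: [-0.9, 0.7, -0.9]
finger_gap: -0.0003
gripper_force: 0.0
```

```bash
python3 - <<'E'
from h import *
from plant import env
im={n:imaging.capture(n)[:,:,::-1] for n in("scene","top")}
s=env.observe();print(s["tcp_pos"],s["wrist_force"],s["clock"])
a=cv2.resize(im["scene"][165:235,250:390],None,fx=4,fy=4,interpolation=cv2.INTER_CUBIC)
b=cv2.resize(im["top"][165:215,250:390],None,fx=4,fy=4,interpolation=cv2.INTER_CUBIC)
cv2.imwrite("pics/c4.png",np.vstack([a,b])[:600])
E
```

```text
[ 0.50318407 -0.16639393  0.13432829] [-0.66492036  0.07385231  1.65790543] 11.9
```

View pics/c4.png

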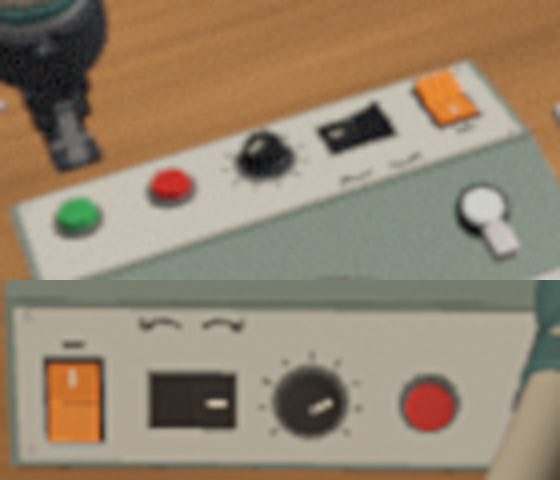

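Both rockers now read on and reverse: in the scene crop the direction rocker's right end is down and its left end is up (380,115), and orange is at (445,100). The knob pointer is unchanged at (320,407). Next is the green button at (78,215).

Call:
servo_tool(
  linear=[
    [-0.01,-0.008,0.07],
    [0,0,0.07],
    [0,0,0.06],
    [0,0,0],
    [0,0,0],
  ],
  spin=[0,0,0,0,0],
  hand=[-1,-1,-1,-1,-1],
)

```text
clock: 12.52
tcp_pos: [0.5021, -0.17, 0.0849]
tool_rot: [[-0.015, 1.0, 0.001], [1.0, 0.015, -0.0], [-0.0, 0.001, -1.0]]
wrist_force: [0.7, -0.5, 0.9]
finger_gap: -0.0001
gripper_force: 0.0
```

Call:
servo_tool(
  linear=[
    [0,0,0.01],
    [0,0,0.01],
    [0,0,0.006],
    [0,0,0],
  ],
  spin=[0,0,0,0],
  hand=[-1,-1,-1,-1],
)

```text
clock: 13.02
tcp_pos: [0.5015, -0.1701, 0.078]
tool_rot: [[-0.014, 1.0, -0.0], [1.0, 0.014, 0.0], [0.0, -0.0, -1.0]]
wrist_force: [1.2, -0.5, 0.4]
finger_gap: -0.0002
gripper_force: 0.0
```

Call:
servo_tool(
  linear=[
    [0,0,0.008],
    [0,0,0],
  ],
  spin=[0,0],
  hand=[-1,-1],
)

```text
clock: 13.28
tcp_pos: [0.5021, -0.1702, 0.0763]
tool_rot: [[-0.014, 1.0, 0.001], [1.0, 0.014, -0.0], [-0.0, 0.001, -1.0]]
wrist_force: [-0.1, 0.4, 2.5]
finger_gap: 0.0003
gripper_force: 1.1
```

Call:
servo_tool(
  linear=[
    [0,0,0.006],
    [0,0,0],
  ],
  spin=[0,0],
  hand=[-1,-1],
)

```text
clock: 13.52
tcp_pos: [0.5024, -0.1703, 0.0749]
tool_rot: [[-0.014, 1.0, 0.002], [1.0, 0.014, -0.0], [-0.001, 0.002, -1.0]]
wrist_force: [1.0, 0.9, 4.2]
finger_gap: 0.0
gripper_force: 1.6
```

Call:
servo_tool(
  linear=[
    [0,0,0.008],
    [0,0,0],
  ],
  spin=[0,0],
  hand=[-1,-1],
)

```text
clock: 13.78
tcp_pos: [0.5022, -0.1704, 0.0728]
tool_rot: [[-0.014, 1.0, 0.001], [1.0, 0.014, -0.001], [-0.001, 0.001, -1.0]]
wrist_force: [1.2, 1.1, 4.6]
finger_gap: 0.0003
gripper_force: 2.3
```

Call:
servo_tool(
  linear=[
    [0,0,0.006],
    [0,0,0],
  ],
  spin=[0,0],
  hand=[-1,-1],
)

```text
clock: 14.02
tcp_pos: [0.5025, -0.1705, 0.0722]
tool_rot: [[-0.014, 1.0, 0.002], [1.0, 0.014, -0.001], [-0.001, 0.002, -1.0]]
wrist_force: [0.7, 0.6, 10.3]
finger_gap: 0.0
gripper_force: 4.8
```

Call:
servo_tool(
  linear=[
    [0,0,0.006],
    [0,0,0],
  ],
  spin=[0,0],
  hand=[-1,-1],
)

```text
clock: 14.28
tcp_pos: [0.5026, -0.1704, 0.0719]
tool_rot: [[-0.014, 1.0, 0.003], [1.0, 0.014, -0.001], [-0.001, 0.003, -1.0]]
wrist_force: [-1.9, 1.1, 18.8]
finger_gap: -0.0
gripper_force: 8.8
```

The hard stop came after about 5 mm, so the button is fully in. I lift clear and check.

Call:
servo_tool(
  linear=[
    [0,0,-0.04],
    [0,0,-0.12],
    [0,0,-0.2],
    [-0.2,0,-0.2],
    [-0.2,-0.1,-0.05],
    [-0.2,-0.1,0],
    [-0.1,0,0],
    [0,0,0],
    [0,0,0],
    [0,0,0],
  ],
  spin=[0,0,0,0,0,0,0,0,0,0],
  hand=[-1,-1,-1,-1,-1,-1,-1,-1,-1,-1],
)

```text
clock: 15.52
tcp_pos: [0.4544, -0.3384, 0.2159]
tool_rot: [[-0.016, 1.0, -0.001], [1.0, 0.016, 0.001], [0.001, -0.001, -1.0]]
wrist_force: [-0.9, 0.1, -0.1]
finger_gap: 0.0
gripper_force: 0.0
```

```bash
python3 - <<'E'
from h import *
from plant import env
im={n:imaging.capture(n)[:,:,::-1] for n in("scene","top")}
s=env.observe();print(s["tcp_pos"],s["wrist_force"],s["clock"])
a=cv2.resize(im["scene"][165:285,210:410],None,fx=2.7,fy=2.7,interpolation=cv2.INTER_CUBIC)
b=cv2.resize(im["top"][125:225,210:450],None,fx=2.7,fy=2.7,interpolation=cv2.INTER_CUBIC)
o=np.zeros((a.shape[0]+b.shape[0],b.shape[1],3),np.uint8);o[:a.shape[0],:a.shape[1]]=a;o[a.shape[0]:]=b
cv2.imwrite("pics/c5.png",o[:600])
E
```

```text
[ 0.45443299 -0.33874886  0.21621804] [0.42665255 0.63522562 0.12646073] 15.625
```

View pics/c5.png

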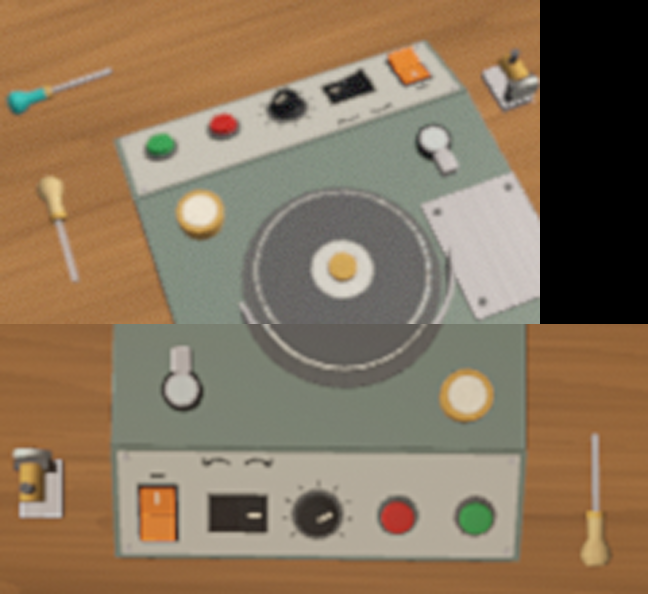

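The picture shows mains on (158,513), direction in reverse (238,513) and the green button back out (475,516). Red is out, and the knob, tin, loupe, fixture and graver are where they were.

```bash
python3 -c "
from plant import job_done
print(job_done())"
```

```text
the job is handed in; nothing more can be done
None
```

I switched the mains on, set the direction to reverse, and pressed the start button fully in; it came back out. The final pictures show the stop button, knob and loose items where they were, and the job was handed in at about 16 s; no verdict was returned.

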